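# Sweep the used filter discs into the catch tray

### The arm

A 6-joint arm with a two-finger parallel gripper is mounted at the origin on a cart in front of the work surface, level with it; the furniture and walls round the work are solid. World frame = base frame: x ahead of the robot, y to its left, z up, the work surface at z = 0. Lengths are in m, angles in rad, forces in N, time in s.
With the tool pointing down it reaches from about 0.35 to 0.975 m from the base axis. Payload 4.9 kg.
Tool frame: the origin (TCP) lies at the very end of the fingers, on their centre line; the grasp point (between the pads) lies manip.grip_point_offset behind it (manip.grip_point_offset is the distance from the TCP to the grasp point, in m); z points along the fingers, y is the line along which they close (so a half turn about z gives the same grasp; the last joint's range is limited). The gripper opens to 85 mm and grips with 20 to 120 N. Pads are 22 mm wide; open, the fingers measure 114 mm over their backs; the gripper's body (76 mm by 85 mm) begins 54 mm behind the grasp point. The pads swing forward as they close: fully open they stand 13 mm farther back than shut.
Start: joints at [0.998, 0.053, 1.613, -0, 1.476, -0.119], TCP at [0.274, 0.562, 0.231] pointing down, gripper open.
Joint ranges: [-3.01, 3.01], [-1.01, 2.22], [0.06, 2.58], [-1.02, 4.17], [0.09, 2.62], [-3.14, 3.14]. Speed limits (rad/s): [2.57, 2.57, 3.14, 3.14, 3.14, 3.14].

### API

Orientations are given as [roll, pitch, yaw] about the fixed x, y, z axes, in that order (R = Rz(yaw) Ry(pitch) Rx(roll)).
In Python, from bench import telemetry, eyes, workorder, manip gives the robot as it stands.
- The arm moves only by the tool carry_out, never from a script. Its arguments are lists of equal length, an entry for each row: "xyz": the shift along the tool's x, y, z in m, a list of three; "roll": the turn about the tool's z in rad; "jaw": the finger opening in m, from 0 to 0.0854. A call has 1 to 10 rows; each row shifts and turns the commanded pose from where the row before left it, along the tool's axes as they then stand; what a row does not reach is not made up. A row lasts 1/8 s, in which the tool goes at most 62.5 mm and 10.7 degrees, less where a joint would pass 70% of its speed; a pose out of reach is approached as far as the arm can. A call with a gripper value outside its range is refused whole. The fingers move at their own pace and stop on an object; the grip force is fixed at half the most. Time passes only in rows, so rows that do not move let the fingers close. It gives the time, the measured TCP pose, the force, the opening and the grip force at its end, in the units of the state.
- telemetry.observe(): the state, without advancing time (a new reading comes with each control period).
- eyes.camera(name): name is "scene" or "top" or "wrist"; returns (picture, depth): 420x560x3 uint8, red, green, blue; 420x560 float32, m along the optical axis (not along the pixel's ray), 0 where there is no reading.
- eyes.camera_model(name): a dict with "camera_matrix" (3x3 intrinsics, pixels), "distortion" ([k1, k2, p1, p2, k3] as OpenCV has them; the pictures are not rectified), "xyz" and "attitude" of the camera in the world. Camera axes: x right, y down, z forward; pixel columns grow to the right and rows downward; lengths in m; the calibration is good to about 2 mm. A picture is of the moment at which its call begins: read the wrist's pose just before it. camera_model takes no time and is no camera call; for the wrist camera it gives the pose at the moment of the call.
- workorder.close_job(): hands the job in; it is judged then, once.
The state is a dict: "time": time; "joint_positions": joint angles; "qvel": joint speeds; "effort": joint torques, N m; "tcp_pos": TCP position; "eef_rot": TCP orientation; "ft_force": force on the tool from outside, world axes, zero at the start; "moment": the same for the moment, N m; "gripper_width": finger opening in m; "finger_force": force on a finger pad.
Only numpy, scipy, OpenCV 4.12 (cv2) and the standard library are available. Lean on these libraries where they do the work, as an engineer would, in place of code of your own. Each camera call takes 0.05 s, during which the arm holds its last target. There are 200 camera calls.

### The job

Sweep the three round cream or white filter discs along the bench with the fingertips, in through the open side of the blue three-walled tray, until each lies flat and wholly inside it. Only push them along the bench, never pick them up, and leave the small blue sensor module, the blue cup and everything else standing where they are. Finish with the hand clear.

Things in the scene. Friction and masses are not known exactly. Their poses are not given: they have to be found in the camera images.
- disc_a: used gas-inlet filter disc, cream to off-white plastic, 36 mm diameter, 14 mm high: a round flat disc with a small central boss on top; slides flat on the dark bench mat, which is level with the bench (12 to 22 g). Origin: centre of its underside, z axis up, its yaw has no meaning. Starts anywhere among the loose parts to the right of the tray's mouth.
- disc_b: used gas-inlet filter disc, cream to off-white plastic, 36 mm diameter, 14 mm high: a round flat disc with a small central boss on top; slides flat on the dark bench mat, which is level with the bench (12 to 22 g). Origin: centre of its underside, z axis up, its yaw has no meaning. Starts anywhere among the loose parts to the right of the tray's mouth.
- disc_c: used gas-inlet filter disc, cream to off-white plastic, 36 mm diameter, 14 mm high: a round flat disc with a small central boss on top; slides flat on the dark bench mat, which is level with the bench (12 to 22 g). Origin: centre of its underside, z axis up, its yaw has no meaning. Starts anywhere among the loose parts to the right of the tray's mouth.
- tray: blue tray screwed to the bench mat on the left (fixed): three walls 24 mm high, 5 mm thick, round a black floor level with the bench (no lip). Inside 140 deep (its x), 130 wide (its y), open above and at its -x side, the mouth, which looks to the robot's right. Origin: centre of the floor, bench level; x from mouth (-70) to back wall (+70), side walls at y -65, +65. Screw tabs 5 mm high reach 15 mm outside the side walls.
- tray_mouth (a point): centre of the tray's open side, at bench level, on the front edge of the black floor; axes as the tray's
- sensor: good sensor module, small blue barrel, 20 mm diameter, 16 mm high, standing loose among the discs (it may be in any of their places); origin at the centre of its underside. Must stay where it is.
- cup: blue calibration cup, 39 mm diameter, 32 mm high with a barb on top, loose among the discs (may be in any of their places); origin at the centre of its underside. Must stay where it is.
- flask: small white flask, 55 mm diameter, 118 mm high, standing upright loose at the back right; origin at the centre of its underside. Bystander.
- bottle: brown dropper bottle with a black cap, 33 mm diameter, 100 mm high, standing loose at the back left, near the gas cylinder; origin at the centre of its underside. Bystander.
- tape: roll of black tape, 63 mm diameter, 19 mm high, lying loose at the back, right of the middle; origin at the centre of its underside. Bystander.
Things that resemble listed ones, but are neither listed nor needed, are in the scene too. Leave any brown or red look-alike of the disc_c alone. What is shaped like the disc_a but pink is not meant.

How it is judged:
By the outcome, as a careful person would: the job done as asked, in the order asked, and still so for the second after the job is handed in, with the robot touching nothing.
It also fails if it takes over 61 s, if anything falls off the work surface, if the arm or the gripper's body presses on something with over 40 N, if the wrist force passes 120 N, or if a joint passes its speed limit or range.

## Working session

There is one attempt and no reset: what is moved stays moved. The work goes in short steps, Python scripts to look and compute and a tool call to move; the robot and the scene stay as the last step left them, time stands still between calls to the robot, and variables do not carry over. Pictures are saved under pics/ and viewed, at most 10 in all, crops included, and the job is handed in when it is done.

Besides the shell and the picture viewer there is one more tool, called after "Call:" in YAML: its name, and indented under it one key for each argument. carry_out: Moves the arm, as the interface text tells. Its arguments: {"type":"object","properties":{"xyz":{"type":"array"},"roll":{"type":"array"},"jaw":{"type":"array"}},"required":["xyz","roll","jaw"]}

```bash
mkdir -p pics; ls; cat > h.py <<'E'
import numpy as np, cv2
from scipy.spatial.transform import Rotation as Rn
from bench import telemetry, eyes, workorder, manip
def ray(m,uv):
    K=np.array(m["camera_matrix"],float);d=np.array(m["distortion"],float)
    p=cv2.undistortPoints(np.array(uv,float).reshape(-1,1,2),K,d).reshape(-1,2)
    a=np.array(m["attitude"],float)
    R=a if a.shape==(3,3) else Rn.from_euler('xyz',a).as_matrix()
    return np.array(m["xyz"]),np.c_[p,np.ones(len(p))]@R.T
def onplane(m,uv,z):
    o,d=ray(m,uv); return o+d*((z-o[2])/d[:,2])[:,None]
E
python3 - <<'E'
from h import *
s=telemetry.observe(); print({k:np.round(v,3) for k,v in s.items()})
print(manip.grip_point_offset)
for n in ("top","scene"):
    m=eyes.camera_model(n); print(n,m)
    im,d=eyes.camera(n); cv2.imwrite(f"pics/{n}0.png",im[:,:,::-1]); np.save(f"{n}0d.npy",d)
E
```

```text
pics
{'time': np.float64(0.0), 'joint_positions': array([ 0.998,  0.053,  1.614, -0.   ,  1.476, -0.119]), 'qvel': array([ 0.001,  0.001, -0.001,  0.   ,  0.001,  0.   ]), 'effort': array([-1.0000e-03, -3.9370e+01, -3.7016e+01, -0.0000e+00,  7.0000e-03,
        0.0000e+00]), 'tcp_pos': array([0.274, 0.561, 0.23 ]), 'eef_rot': array([-3.14 , -0.   ,  2.688]), 'ft_force': array([ 0.332, -0.065, -0.274]), 'moment': array([0.03 , 0.058, 0.044]), 'finger_force': np.float64(0.0), 'gripper_width': np.float64(0.085)}
0.0187
top {'camera_matrix': array([[419.64566655,   0.        , 286.804517  ],
       [  0.        , 419.64566655, 213.68792395],
       [  0.        ,   0.        ,   1.        ]]), 'distortion': array([0.01490443, 0.        , 0.        , 0.        , 0.        ]), 'xyz': array([0.39416472, 0.00280689, 0.91468035]), 'attitude': array([-2.95094234,  0.01425482, -1.59779851])}
scene {'camera_matrix': array([[445.87612321,   0.        , 276.80760503],
       [  0.        , 445.87612321, 206.69343108],
       [  0.        ,   0.        ,   1.        ]]), 'distortion': array([-0.08772126,  0.        ,  0.        ,  0.        ,  0.        ]), 'xyz': array([ 0.0772012 , -0.57643437,  0.66962732]), 'attitude': array([-2.26383266, -0.00909076, -0.67508067])}
```

View pics/top0.png

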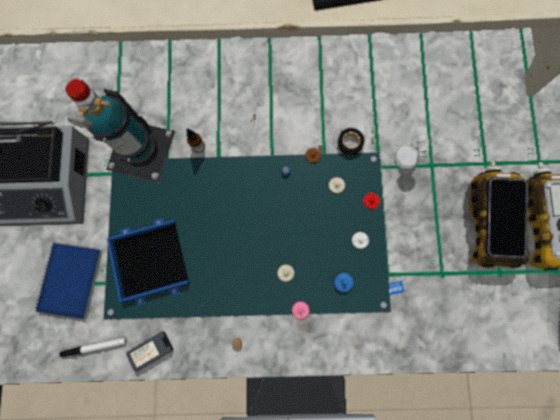

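View pics/scene0.png

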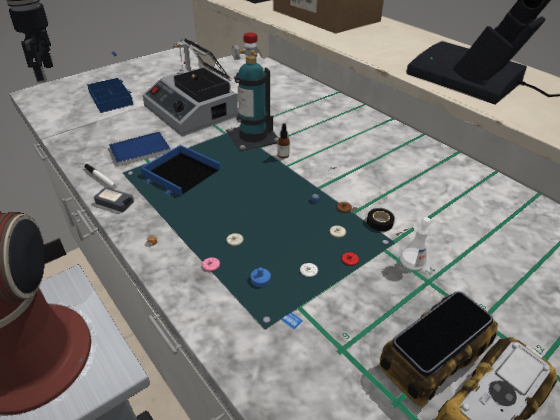

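Top view: cream or white candidates are at (337,185), (361,240) and (286,272). Look-alikes to leave are red (372,200), brown (313,156), pink (300,310), the white flask (407,157), and the small tan thing (237,343). The cup is at (344,283), the sensor at (286,171), and the tray at about (148,261) with its mouth to the right. I choose the three cream/white ones and check them in a crop.

```bash
python3 - <<'E'
from h import *
im=cv2.imread("pics/top0.png"); m=eyes.camera_model("top")
c=im[140:330,90:400]; cv2.imwrite("pics/crop0.png",cv2.resize(c,None,fx=2.5,fy=2.5,interpolation=cv2.INTER_CUBIC))
hsv=cv2.cvtColor(im,cv2.COLOR_BGR2HSV)
for name,(u,v),h in [("cream1",(337,185),.012),("white",(361,240),.012),("cream2",(286,272),.012),("red",(372,200),.012),("brown",(313,156),.012),("pink",(300,310),.012),("cup",(344,283),.025),("sensor",(286,171),.012)]:
    w=15 if name!="sensor" else 9
    roi=im[v-w:v+w,u-w:u+w].astype(int)
    bg=np.array([50,52,22]) if 0 else np.median(im[200:230,220:260].reshape(-1,3),0)
    mk=(np.abs(roi-bg).max(2)>50).astype(np.uint8)
    n,l,st,ce=cv2.connectedComponentsWithStats(mk)
    k=1+np.argmin(np.linalg.norm(ce[1:]-w,axis=1)-0.01*st[1:,4])
    cc=max(cv2.findContours((l==k).astype(np.uint8),0,1)[0],key=cv2.contourArea)
    (a,b),r=cv2.minEnclosingCircle(cc)
    p=onplane(m,[(u-w+ce[k][0],v-w+ce[k][1])],h)[0]
    print(name,st[k],ce[k]+[u-w,v-w],np.round(p,4))
# tray floor
blk=((im.max(2)<40)).astype(np.uint8); blk[:, :100]=0; blk[:,200:]=0; blk[:215]=0;blk[310:]=0
n,l,st,ce=cv2.connectedComponentsWithStats(blk);k=1+np.argmax(st[1:,4])
cc=max(cv2.findContours((l==k).astype(np.uint8),0,1)[0],key=cv2.contourArea)
box=cv2.boxPoints(cv2.minAreaRect(cc));print(st[k],box,np.round(onplane(m,box,0),4))
bl=cv2.inRange(hsv,(100,130,70),(125,255,255)); bl[:, :100]=0; bl[:,200:]=0; bl[:210]=0;bl[315:]=0
ys,xs=np.nonzero(bl); h=cv2.approxPolyDP(cv2.convexHull(np.c_[xs,ys]),4,True)[:,0]
print(h.tolist(),np.round(onplane(m,h,.024),4).tolist())
E
```

```text
cream1 [  6   7  18  17 230] [336.36956522 184.62608696] [ 0.631  -0.1006  0.012 ]
white [  5   6  18  18 252] [359.86904762 239.81746032] [ 0.5066 -0.1451  0.012 ]
cream2 [  6   7  18  18 254] [285.43307087 272.5       ] [0.4411 0.0173 0.012 ]
red [  6   7  17  17 231] [371.04761905 200.30735931] [ 0.5931 -0.1748  0.012 ]
brown [  0   0  30  21 451] [311.55654102 148.9578714 ] [ 0.7156 -0.0489  0.012 ]
pink [  0   6  30  24 535] [299.90093458 314.62990654] [ 0.353  -0.0106  0.012 ]
cup [  6   5  18  18 259] [343.45945946 281.59073359] [ 0.4183 -0.1035  0.025 ]
sensor [ 6  4  5  7 24] [285.16666667 169.08333333] [0.6704 0.0119 0.012 ]
[ 113  224   75   73 3649] [[109.62309  241.2846  ]
 [174.86156  223.49231 ]
 [189.88463  278.5769  ]
 [124.646164 296.3692  ]] [[0.5208 0.4024 0.    ]
 [0.5563 0.2597 0.    ]
 [0.4345 0.2242 0.    ]
 [0.4008 0.3636 0.    ]]
[[188, 282], [180, 293], [144, 304], [119, 302], [109, 237], [122, 228], [173, 219]] [[0.4265, 0.2223, 0.024], [0.4042, 0.2386, 0.024], [0.3839, 0.3131, 0.024], [0.3895, 0.3653, 0.024], [0.5268, 0.3937, 0.024], [0.5455, 0.3667, 0.024], [0.562, 0.2572, 0.024]]
```

View pics/crop0.png

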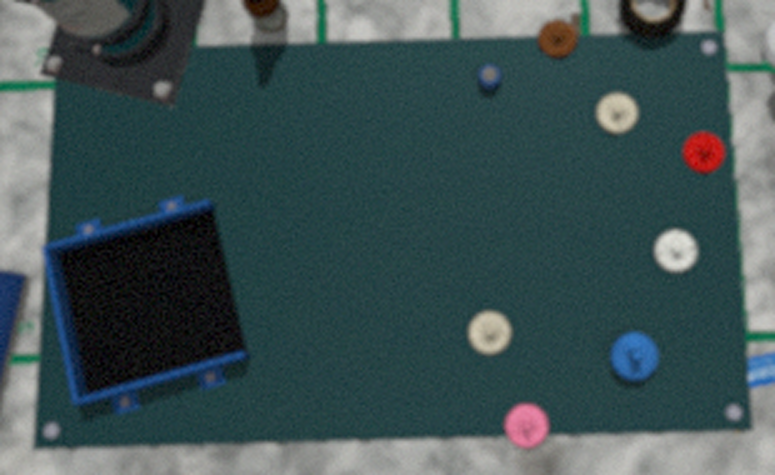

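The crop confirms it: the creams at (617,113) and (490,332) and the white at (676,250) are discs with bosses. Red, brown and pink are clearly coloured, and the blue cup at (634,356) and sensor at (489,75) are distinct. My plan is to cradle each disc between partly open fingertips and push along tool x.

```bash
cat > plan.py <<'E'
from h import *
import json
def plan(wps, jaw):
    """wps: (x,y,z,yaw_deg,nrows); prints rounded tool-frame rows"""
    s=telemetry.observe(); p=np.array(s["tcp_pos"]); y=s["eef_rot"][2]
    X,Rr=[],[]
    for w in wps:
        p0,y0=p.copy(),y; n=w[4]
        for i in range(1,n+1):
            g=p0+(np.array(w[:3])-p0)*i/n; yg=y0+(np.radians(w[3])-y0)*i/n
            d=g-p; c,sn=np.cos(y),np.sin(y)
            t=np.round([c*d[0]+sn*d[1], sn*d[0]-c*d[1], -d[2]],3)
            r=round(y-yg,2)
            p=p+[c*t[0]+sn*t[1], sn*t[0]-c*t[1], -t[2]]; y=y-r
            X.append(t.tolist());Rr.append(r)
    for k in range(0,len(X),10):
        print("xyz",json.dumps(X[k:k+10]));print("roll",Rr[k:k+10],"jaw",[jaw]*len(X[k:k+10]))
    print("end",p.round(4),np.degrees(y).round(1))
E
python3 -c "
from plan import *
plan([(.433,-.015,.13,76,14),(.433,-.015,.004,76,6)],.024)"
```

```text
xyz [[-0.028, -0.032, 0.007], [-0.032, -0.029, 0.007], [-0.033, -0.026, 0.007], [-0.037, -0.023, 0.008], [-0.038, -0.019, 0.007], [-0.04, -0.015, 0.007], [-0.041, -0.011, 0.007], [-0.042, -0.007, 0.007], [-0.043, -0.003, 0.007], [-0.042, 0.002, 0.008]]
roll [np.float64(0.1), np.float64(0.09), np.float64(0.1), np.float64(0.1), np.float64(0.1), np.float64(0.09), np.float64(0.1), np.float64(0.1), np.float64(0.1), np.float64(0.09)] jaw [0.024, 0.024, 0.024, 0.024, 0.024, 0.024, 0.024, 0.024, 0.024, 0.024]
xyz [[-0.043, 0.005, 0.007], [-0.042, 0.009, 0.007], [-0.04, 0.014, 0.007], [-0.039, 0.017, 0.007], [-0.0, -0.0, 0.021], [-0.0, -0.0, 0.021], [-0.0, -0.0, 0.021], [-0.0, -0.0, 0.021], [-0.0, -0.0, 0.021], [-0.0, -0.0, 0.021]]
roll [np.float64(0.1), np.float64(0.1), np.float64(0.09), np.float64(0.1), np.float64(0.0), np.float64(0.0), np.float64(0.0), np.float64(0.0), np.float64(0.0), np.float64(0.0)] jaw [0.024, 0.024, 0.024, 0.024, 0.024, 0.024, 0.024, 0.024, 0.024, 0.024]
end [ 0.4331 -0.0149  0.0042] 76.1
```

Call:
carry_out:
  xyz:
    - [-0.028,-0.032,0.007]
    - [-0.032,-0.029,0.007]
    - [-0.033,-0.026,0.007]
    - [-0.037,-0.023,0.008]
    - [-0.038,-0.019,0.007]
    - [-0.04,-0.015,0.007]
    - [-0.041,-0.011,0.007]
    - [-0.042,-0.007,0.007]
    - [-0.043,-0.003,0.007]
    - [-0.042,0.002,0.008]
  roll: [0.1,0.09,0.1,0.1,0.1,0.09,0.1,0.1,0.1,0.09]
  jaw: [0.024,0.024,0.024,0.024,0.024,0.024,0.024,0.024,0.024,0.024]

```text
time: 1.35
tcp_pos: [0.388, 0.1492, 0.1588]
eef_rot: [3.142, 0.0, 1.715]
ft_force: [0.7, 0.6, -0.3]
gripper_width: 0.0242
finger_force: 0.0
```

Call:
carry_out:
  xyz:
    - [-0.043,0.005,0.007]
    - [-0.042,0.009,0.007]
    - [-0.04,0.014,0.007]
    - [-0.039,0.017,0.007]
    - [0,0,0.02]
    - [0,0,0.02]
    - [0,0,0.02]
    - [0,0,0]
    - [0,0,0]
  roll: [0.1,0.1,0.09,0.1,0,0,0,0,0]
  jaw: [0.024,0.024,0.024,0.024,0.024,0.024,0.024,0.024,0.024]

```text
time: 2.48
tcp_pos: [0.4337, -0.0145, 0.0719]
eef_rot: [3.141, -0.0, 1.328]
ft_force: [-0.1, -0.1, 0.3]
gripper_width: 0.0242
finger_force: 0.0
```

```bash
python3 -c "
from plan import *
im,d=eyes.camera('wrist'); cv2.imwrite('pics/w1.png',im[:,:,::-1])
plan([(.433,-.015,.004,76,4)],.024)"
```

```text
xyz [[-0.0, -0.0, 0.017], [-0.0, -0.0, 0.017], [-0.001, -0.001, 0.017], [0.0, 0.0, 0.017]]
roll [np.float64(0.0), np.float64(0.0), np.float64(0.0), np.float64(0.0)] jaw [0.024, 0.024, 0.024, 0.024]
end [ 0.4328 -0.0153  0.0043] 76.1
```

View pics/w1.png

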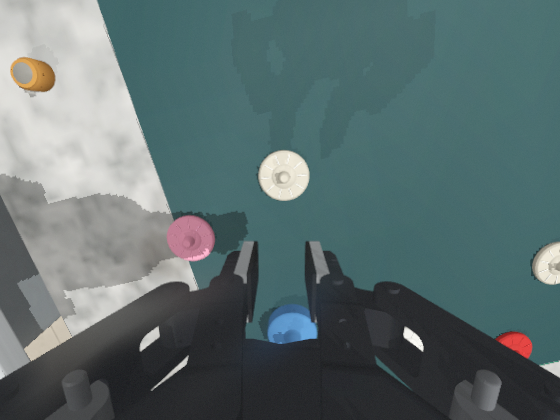

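Wrist view: the cream disc at (284,176) sits centred ahead of the finger gap (about 281), and nothing is under the fingertips. I go down and push.

```bash
python3 -c "
from plan import *
plan([(.433,-.015,.004,76,4),(.4776,.1636,.004,76,11),(.488,.170,.004,104.8,5),(.449,.3185,.004,104.8,10),(.4515,.309,.004,104.8,1),(.4515,.309,.09,104.8,3)],.024)"
```

```text
xyz [[-0.0, -0.0, 0.017], [-0.0, -0.0, 0.017], [-0.001, -0.001, 0.017], [0.0, 0.0, 0.017], [0.017, 0.0, 0.0], [0.017, 0.0, 0.0], [0.016, 0.0, 0.0], [0.017, 0.0, 0.0], [0.017, 0.0, 0.0], [0.017, 0.0, 0.0]]
roll [np.float64(0.0), np.float64(0.0), np.float64(0.0), np.float64(0.0), np.float64(0.0), np.float64(0.0), np.float64(0.0), np.float64(0.0), np.float64(0.0), np.float64(0.0)] jaw [0.024, 0.024, 0.024, 0.024, 0.024, 0.024, 0.024, 0.024, 0.024, 0.024]
xyz [[0.016, 0.0, 0.0], [0.017, 0.0, 0.0], [0.017, 0.0, 0.0], [0.017, 0.0, 0.0], [0.016, 0.0, 0.0], [0.002, 0.002, 0.0], [0.001, 0.002, 0.0], [0.002, 0.002, 0.0], [0.001, 0.002, 0.0], [0.001, 0.003, 0.0]]
roll [np.float64(0.0), np.float64(0.0), np.float64(0.0), np.float64(0.0), np.float64(0.0), np.float64(-0.1), np.float64(-0.1), np.float64(-0.1), np.float64(-0.1), np.float64(-0.1)] jaw [0.024, 0.024, 0.024, 0.024, 0.024, 0.024, 0.024, 0.024, 0.024, 0.024]
xyz [[0.015, -0.0, 0.0], [0.016, -0.0, 0.0], [0.015, -0.0, 0.0], [0.015, -0.0, 0.0], [0.016, -0.0, 0.0], [0.015, -0.0, 0.0], [0.016, -0.0, 0.0], [0.015, -0.0, 0.0], [0.015, -0.0, 0.0], [0.016, -0.0, 0.0]]
roll [np.float64(-0.0), np.float64(-0.0), np.float64(-0.0), np.float64(-0.0), np.float64(-0.0), np.float64(-0.0), np.float64(-0.0), np.float64(-0.0), np.float64(-0.0), np.float64(-0.0)] jaw [0.024, 0.024, 0.024, 0.024, 0.024, 0.024, 0.024, 0.024, 0.024, 0.024]
xyz [[-0.01, -0.0, 0.0], [-0.0, -0.0, -0.029], [-0.0, -0.0, -0.028], [-0.0, -0.0, -0.029]]
roll [np.float64(-0.0), np.float64(-0.0), np.float64(-0.0), np.float64(-0.0)] jaw [0.024, 0.024, 0.024, 0.024]
end [0.4518 0.3093 0.0903] 104.7
```

Call:
carry_out:
  xyz:
    - [0,0,0.017]
    - [0,0,0.017]
    - [-0.001,-0.001,0.017]
    - [0,0,0.017]
    - [0.017,0,0]
    - [0.017,0,0]
    - [0.016,0,0]
    - [0.017,0,0]
    - [0.017,0,0]
    - [0.017,0,0]
  roll: [0,0,0,0,0,0,0,0,0,0]
  jaw: [0.024,0.024,0.024,0.024,0.024,0.024,0.024,0.024,0.024,0.024]

```text
time: 3.78
tcp_pos: [0.4567, 0.0839, 0.0032]
eef_rot: [3.142, -0.0, 1.328]
ft_force: [1.2, 0.1, -0.3]
gripper_width: 0.0236
finger_force: 0.0
```

Call:
carry_out:
  xyz:
    - [0.016,0,0]
    - [0.017,0,0]
    - [0.017,0,0]
    - [0.017,0,0]
    - [0.016,0,0]
    - [0.002,0.002,0]
    - [0.001,0.002,0]
    - [0.002,0.002,0]
    - [0.001,0.002,0]
    - [0.001,0.003,0]
  roll: [0,0,0,0,0,-0.1,-0.1,-0.1,-0.1,-0.1]
  jaw: [0.024,0.024,0.024,0.024,0.024,0.024,0.024,0.024,0.024,0.024]

```text
time: 5.03
tcp_pos: [0.488, 0.1706, 0.0032]
eef_rot: [-3.141, -0.0, 1.831]
ft_force: [0.4, -0.5, -0.2]
gripper_width: 0.0239
finger_force: 0.0
```

```bash
python3 -c "
from plan import *
im,d=eyes.camera('wrist'); cv2.imwrite('pics/w2.png',im[:,:,::-1])"
```

```text
(no output)
```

View pics/w2.png

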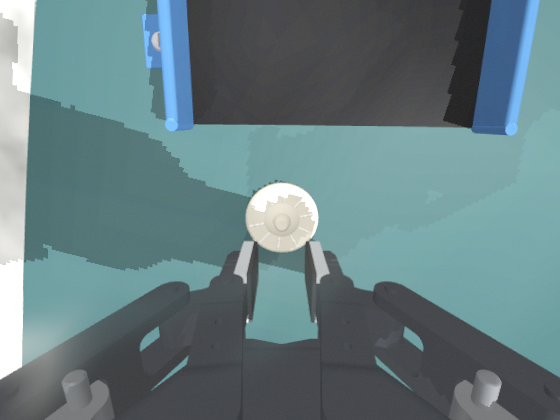

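The disc at (282,217) is cradled and heads into the mouth. The wall edges are at about 192 and 475, and the tray is square to the hand. I continue straight in.

Call:
carry_out:
  xyz:
    - [0.015,0,0]
    - [0.016,0,0]
    - [0.015,0,0]
    - [0.015,0,0]
    - [0.016,0,0]
    - [0.015,0,0]
    - [0.016,0,0]
    - [0.015,0,0]
    - [0.015,0,0]
    - [0.013,0,0]
  roll: [0,0,0,0,0,0,0,0,0,0]
  jaw: [0.024,0.024,0.024,0.024,0.024,0.024,0.024,0.024,0.024,0.024]

```text
time: 6.32
tcp_pos: [0.4492, 0.317, 0.0033]
eef_rot: [3.142, 0.0, 1.828]
ft_force: [0.4, 0.2, 0.9]
gripper_width: 0.0244
finger_force: 0.1
```

Call:
carry_out:
  xyz:
    - [0,0,0]
    - [-0.015,0,0]
    - [0,0,-0.03]
    - [0,0,-0.03]
    - [0,0,-0.03]
  roll: [0,0,0,0,0]
  jaw: [0.024,0.024,0.024,0.024,0.024]

```text
time: 6.95
tcp_pos: [0.4535, 0.3, 0.094]
eef_rot: [-3.141, 0.001, 1.826]
ft_force: [-0.1, 0.1, -0.2]
gripper_width: 0.0238
finger_force: 0.0
```

```bash
python3 -c "
from plan import *
h=np.radians(106); x,y=.631-.033*np.cos(h),-.1006-.033*np.sin(h); print(x,y)
plan([(x,y,.09,106,10),(x,y,.07,106,2)],.024)"
```

```text
0.6400960327419609 -0.13232163596596452
xyz [[-0.047, 0.007, 0.0], [-0.046, 0.007, 0.001], [-0.047, 0.007, 0.0], [-0.046, 0.007, 0.001], [-0.047, 0.007, -0.0], [-0.046, 0.006, 0.0], [-0.047, 0.007, 0.001], [-0.047, 0.006, 0.0], [-0.046, 0.006, 0.001], [-0.047, 0.007, -0.0]]
roll [np.float64(-0.0), np.float64(-0.0), np.float64(-0.01), np.float64(0.0), np.float64(-0.0), np.float64(-0.0), np.float64(-0.01), np.float64(0.0), np.float64(-0.0), np.float64(-0.0)] jaw [0.024, 0.024, 0.024, 0.024, 0.024, 0.024, 0.024, 0.024, 0.024, 0.024]
xyz [[-0.0, -0.0, 0.01], [-0.0, -0.0, 0.01]]
roll [np.float64(-0.0), np.float64(-0.0)] jaw [0.024, 0.024]
end [ 0.6404 -0.1321  0.07  ] 105.8
```

Call:
carry_out:
  xyz:
    - [-0.047,0.007,0]
    - [-0.046,0.007,0.001]
    - [-0.047,0.007,0]
    - [-0.046,0.007,0.001]
    - [-0.047,0.007,0]
    - [-0.046,0.006,0]
    - [-0.047,0.007,0.001]
    - [-0.047,0.006,0]
    - [-0.046,0.006,0.001]
    - [-0.047,0.007,0]
  roll: [0,0,-0.01,0,0,0,-0.01,0,0,0]
  jaw: [0.024,0.024,0.024,0.024,0.024,0.024,0.024,0.024,0.024,0.024]

```text
time: 8.2
tcp_pos: [0.6403, -0.1333, 0.089]
eef_rot: [-3.141, -0.0, 1.846]
ft_force: [1.0, 0.2, 0.5]
gripper_width: 0.024
finger_force: 0.0
```

Call:
carry_out:
  xyz:
    - [0,0,0.01]
    - [0,0,0.01]
    - [0,0,0]
  roll: [0,0,0]
  jaw: [0.024,0.024,0.024]

```text
time: 8.57
tcp_pos: [0.6389, -0.1291, 0.0672]
eef_rot: [-3.138, -0.002, 1.849]
ft_force: [0.5, 1.2, 0.3]
gripper_width: 0.024
finger_force: 0.0
```

```bash
python3 -c "
from plan import *
im,d=eyes.camera('wrist'); cv2.imwrite('pics/w3.png',im[:,:,::-1])
s=telemetry.observe(); print(s['tcp_pos'],s['eef_rot'][2])
h=np.radians(106); e=np.array([-.255,.967]);f=np.array([-.967,-.255])
T=np.array([.478,.310])+.04*e-.024*f-.0244*e; print(T)
g=T-.14*e
x,y=.631-.033*np.cos(h),-.1006-.033*np.sin(h)
plan([(x,y,.004,106,4),(*g,.004,106,16),(*T,.004,104.8,10)],.024)"
```

```text
[ 0.63955914 -0.12908876  0.06807156] 1.8488609253317114
[0.49723   0.3312052]
xyz [[-0.001, -0.0, 0.016], [-0.001, -0.0, 0.016], [-0.0, -0.0, 0.016], [-0.001, -0.0, 0.016], [0.022, -0.001, 0.0], [0.021, -0.001, 0.0], [0.022, -0.001, 0.0], [0.021, -0.0, 0.0], [0.022, -0.001, 0.0], [0.021, -0.001, 0.0]]
roll [np.float64(-0.0), np.float64(-0.0), np.float64(-0.0), np.float64(-0.0), np.float64(-0.0), np.float64(-0.0), np.float64(-0.0), np.float64(-0.0), np.float64(-0.0), np.float64(-0.0)] jaw [0.024, 0.024, 0.024, 0.024, 0.024, 0.024, 0.024, 0.024, 0.024, 0.024]
xyz [[0.022, -0.001, 0.0], [0.021, -0.001, 0.0], [0.022, -0.001, 0.0], [0.021, -0.0, 0.0], [0.022, -0.001, 0.0], [0.022, -0.001, 0.0], [0.021, -0.001, 0.0], [0.022, -0.001, 0.0], [0.021, -0.001, 0.0], [0.022, -0.0, 0.0]]
roll [np.float64(-0.0), np.float64(-0.0), np.float64(-0.0), np.float64(-0.0), np.float64(-0.0), np.float64(-0.0), np.float64(-0.0), np.float64(-0.0), np.float64(-0.0), np.float64(-0.0)] jaw [0.024, 0.024, 0.024, 0.024, 0.024, 0.024, 0.024, 0.024, 0.024, 0.024]
xyz [[0.014, 0.0, 0.0], [0.014, 0.0, 0.0], [0.014, 0.001, 0.0], [0.014, -0.0, 0.0], [0.014, -0.0, 0.0], [0.014, 0.0, 0.0], [0.014, 0.0, 0.0], [0.014, 0.0, 0.0], [0.014, 0.0, 0.0], [0.014, 0.0, 0.0]]
roll [np.float64(0.0), np.float64(0.0), np.float64(0.01), np.float64(-0.0), np.float64(-0.0), np.float64(0.0), np.float64(0.0), np.float64(0.01), np.float64(-0.0), np.float64(-0.0)] jaw [0.024, 0.024, 0.024, 0.024, 0.024, 0.024, 0.024, 0.024, 0.024, 0.024]
end [0.4969 0.3314 0.0041] 104.8
```

View pics/w3.png

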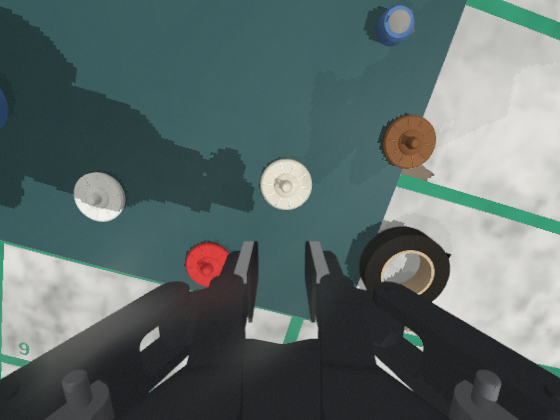

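Wrist view: the target cream disc at (286,184) is ahead of the gap. Red at (208,263) is about 11 mm clear of the left fingertip's landing spot, and the tape at (405,265) is clear.

Call:
carry_out:
  xyz:
    - [-0.001,0.001,0.016]
    - [0,0.001,0.016]
    - [0,0,0.016]
    - [0,0,0.015]
    - [0.018,-0.001,0]
    - [0.021,-0.001,0]
    - [0.022,-0.001,0]
    - [0.021,-0.001,0]
    - [0.022,-0.001,0]
    - [0.021,-0.001,0]
  roll: [0,0,0,0,0,0,0,0,0,0]
  jaw: [0.024,0.024,0.024,0.024,0.024,0.024,0.024,0.024,0.024,0.024]

```text
time: 9.88
tcp_pos: [0.603, -0.0106, 0.0068]
eef_rot: [3.141, 0.001, 1.848]
ft_force: [-0.0, -0.2, 1.5]
gripper_width: 0.0241
finger_force: 0.7
```

Call:
carry_out:
  xyz:
    - [0.022,-0.001,0]
    - [0.021,-0.001,0]
    - [0.022,-0.001,0]
    - [0.021,-0.001,0]
    - [0.022,-0.001,0]
    - [0.022,-0.001,0]
    - [0.021,-0.001,0]
    - [0.022,-0.001,0]
    - [0.021,-0.001,0]
    - [0.02,0,0]
  roll: [0,0,0,0,0,0,0,0,0,0]
  jaw: [0.024,0.024,0.024,0.024,0.024,0.024,0.024,0.024,0.024,0.024]

```text
time: 11.12
tcp_pos: [0.5356, 0.1925, 0.0065]
eef_rot: [3.141, 0.0, 1.848]
ft_force: [0.9, -2.9, 4.3]
gripper_width: 0.0239
finger_force: 2.5
```

```bash
python3 -c "
from plan import *
im,d=eyes.camera('wrist'); cv2.imwrite('pics/w4.png',im[:,:,::-1])
plan([(.4972,.3312,.004,104.8,10)],.024)"
```

```text
xyz [[0.014, 0.0, 0.0], [0.014, 0.0, 0.0], [0.015, 0.0, 0.001], [0.014, 0.0, -0.0], [0.014, 0.0, 0.0], [0.014, 0.0, 0.0], [0.014, 0.0, 0.001], [0.014, 0.0, -0.0], [0.015, 0.0, 0.0], [0.014, 0.0, 0.0]]
roll [np.float64(0.0), np.float64(0.0), np.float64(0.01), np.float64(-0.0), np.float64(-0.0), np.float64(0.0), np.float64(0.0), np.float64(0.01), np.float64(-0.0), np.float64(-0.0)] jaw [0.024, 0.024, 0.024, 0.024, 0.024, 0.024, 0.024, 0.024, 0.024, 0.024]
end [0.4971 0.3314 0.0045] 104.8
```

View pics/w4.png

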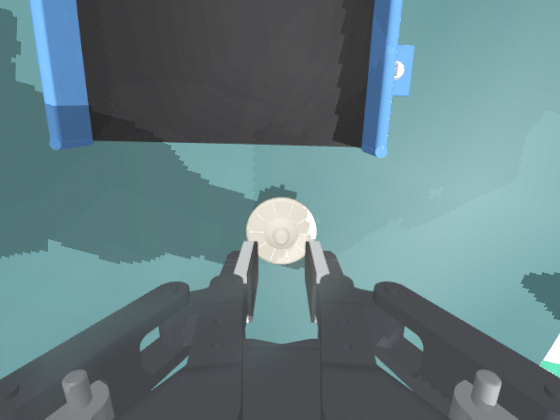

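The disc at (281,231) is still cradled but sits a little deeper between the tips, with a small upward force, so the tips may be near its rim. I back off, lower 3 mm and continue.

Call:
carry_out:
  xyz:
    - [-0.012,0,0]
    - [0,0,0]
    - [0,0,0.003]
    - [0,0,0]
  roll: [0,0,0.01,0]
  jaw: [0.024,0.024,0.024,0.024]

```text
time: 11.68
tcp_pos: [0.5385, 0.1795, 0.0025]
eef_rot: [-3.14, -0.0, 1.837]
ft_force: [0.6, 0.3, -1.0]
gripper_width: 0.0239
finger_force: 0.0
```

```bash
python3 -c "
from plan import *
im,d=eyes.camera('wrist'); cv2.imwrite('pics/w5.png',im[:,:,::-1]); m=eyes.camera_model('wrist')
hs=cv2.cvtColor(im,cv2.COLOR_RGB2HSV); mk=cv2.inRange(hs,(0,0,150),(40,110,255)); mk[300:]=0
n,l,st,ce=cv2.connectedComponentsWithStats(mk)
for k in range(1,n):
  if st[k,4]>1500: print(st[k],ce[k],onplane(m,[ce[k]],.012))
  if st[k,4]>1500:
    ys,xs=np.nonzero(l==k);o,r=ray(m,np.c_[xs,ys]);P=o+r*d[ys,xs][:,None]; print(P.mean(0), np.linalg.lstsq(np.c_[P[:,:2],np.ones(len(P))],P[:,2],rcond=None)[0], np.percentile(P[:,2],[5,50,95]))
plan([(.4972,.3312,.004,104.8,10)],.024)"
```

```text
[ 245  168   74   72 4138] [281.48260029 203.76752054] [[0.53119597 0.20851984 0.012     ]]
[0.5316065  0.20694421 0.00648677] [-0.04238082  0.19212602 -0.01074268] [0.00417    0.00567585 0.0113865 ]
xyz [[0.016, -0.0, -0.0], [0.015, -0.0, -0.0], [0.016, -0.0, -0.0], [0.016, -0.0, -0.001], [0.016, -0.0, 0.0], [0.015, -0.0, 0.0], [0.016, -0.0, 0.0], [0.016, -0.0, -0.0], [0.016, -0.0, -0.0], [0.015, -0.001, -0.0]]
roll [np.float64(0.0), np.float64(0.0), np.float64(0.0), np.float64(0.0), np.float64(0.0), np.float64(0.0), np.float64(0.01), np.float64(-0.0), np.float64(-0.0), np.float64(-0.0)] jaw [0.024, 0.024, 0.024, 0.024, 0.024, 0.024, 0.024, 0.024, 0.024, 0.024]
end [0.4969 0.3309 0.0037] 104.7
```

Call:
carry_out:
  xyz:
    - [0.016,0,0]
    - [0.015,0,0]
    - [0.016,0,0]
    - [0.016,0,0]
    - [0.016,0,0]
    - [0.015,0,0]
    - [0.016,0,0]
    - [0.016,0,0]
    - [0.016,0,0]
    - [0.014,0,0]
  roll: [0,0,0,0,0,0,0,0,0,0]
  jaw: [0.024,0.024,0.024,0.024,0.024,0.024,0.024,0.024,0.024,0.024]

```text
time: 12.98
tcp_pos: [0.4977, 0.3313, 0.0033]
eef_rot: [3.142, 0.0, 1.838]
ft_force: [-0.6, -0.3, -0.0]
gripper_width: 0.0241
finger_force: 0.1
```

Call:
carry_out:
  xyz:
    - [0,0,0]
    - [-0.015,0,0]
    - [0,0,-0.03]
    - [0,0,-0.03]
    - [0,0,-0.03]
  roll: [0,0,0,0,0]
  jaw: [0.024,0.024,0.024,0.024,0.024]

```text
time: 13.6
tcp_pos: [0.5023, 0.3141, 0.094]
eef_rot: [-3.141, 0.001, 1.836]
ft_force: [0.5, -1.0, -0.6]
gripper_width: 0.0237
finger_force: 0.0
```

```bash
python3 -c "
from plan import *
im,d=eyes.camera('wrist'); cv2.imwrite('pics/w6.png',im[:,:,::-1])
h=np.radians(93.6); x,y=.5066-.034*np.cos(h),-.1451-.034*np.sin(h); print(x,y)
plan([(x,y,.09,93.6,12),(x,y,.05,93.6,2)],.024)"
```

```text
0.5087348776639967 -0.17903290876656125
xyz [[-0.04, -0.011, 0.001], [-0.04, -0.009, 0.001], [-0.04, -0.01, 0.0], [-0.04, -0.008, 0.001], [-0.041, -0.008, 0.001], [-0.04, -0.007, 0.001], [-0.041, -0.007, 0.0], [-0.041, -0.005, 0.001], [-0.041, -0.005, 0.001], [-0.041, -0.004, 0.001]]
roll [np.float64(0.02), np.float64(0.01), np.float64(0.02), np.float64(0.02), np.float64(0.01), np.float64(0.02), np.float64(0.02), np.float64(0.02), np.float64(0.01), np.float64(0.02)] jaw [0.024, 0.024, 0.024, 0.024, 0.024, 0.024, 0.024, 0.024, 0.024, 0.024]
xyz [[-0.041, -0.004, 0.0], [-0.041, -0.003, 0.001], [0.0, 0.0, 0.02], [0.0, 0.0, 0.02]]
roll [np.float64(0.02), np.float64(0.01), np.float64(0.0), np.float64(0.0)] jaw [0.024, 0.024, 0.024, 0.024]
end [ 0.5086 -0.1791  0.05  ] 93.8
```

View pics/w6.png

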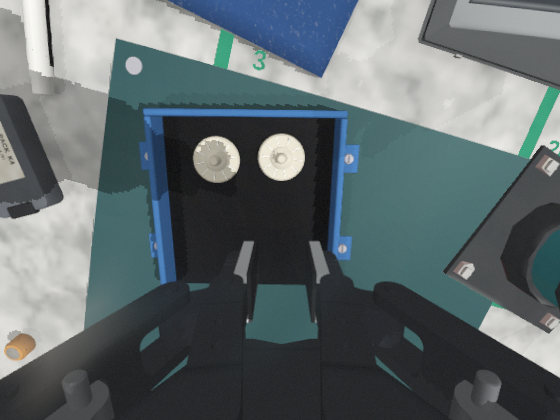

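Both discs are inside the tray at (217,160) and (282,158), well clear of the walls. Next is the white disc.

Call:
carry_out:
  xyz:
    - [-0.04,-0.011,0.001]
    - [-0.04,-0.009,0.001]
    - [-0.04,-0.01,0]
    - [-0.04,-0.008,0.001]
    - [-0.041,-0.008,0.001]
    - [-0.04,-0.007,0.001]
    - [-0.041,-0.007,0]
    - [-0.041,-0.005,0.001]
    - [-0.041,-0.005,0.001]
    - [-0.041,-0.004,0.001]
  roll: [0.02,0.01,0.02,0.02,0.01,0.02,0.02,0.02,0.01,0.02]
  jaw: [0.024,0.024,0.024,0.024,0.024,0.024,0.024,0.024,0.024,0.024]

```text
time: 14.9
tcp_pos: [0.5054, -0.0989, 0.0849]
eef_rot: [-3.141, 0.0, 1.666]
ft_force: [0.8, 0.5, 0.5]
gripper_width: 0.0241
finger_force: 0.0
```

Call:
carry_out:
  xyz:
    - [-0.041,-0.004,0]
    - [-0.041,-0.003,0.001]
    - [0,0,0.02]
    - [0,0,0]
    - [0,0,0]
  roll: [0.02,0.01,0,0,0]
  jaw: [0.024,0.024,0.024,0.024,0.024]

```text
time: 15.52
tcp_pos: [0.506, -0.1789, 0.0643]
eef_rot: [-3.141, -0.0, 1.638]
ft_force: [-0.7, 0.3, -0.3]
gripper_width: 0.0239
finger_force: 0.0
```

```bash
python3 -c "
from plan import *
im,d=eyes.camera('wrist'); cv2.imwrite('pics/w7.png',im[:,:,::-1]); m=eyes.camera_model('wrist')
hs=cv2.cvtColor(im,cv2.COLOR_RGB2HSV); mk=cv2.inRange(hs,(0,0,110),(179,60,255)); mk[260:]=0
n,l,st,ce=cv2.connectedComponentsWithStats(mk)
for k in range(1,n):
  if st[k,4]>800: print(st[k],ce[k],onplane(m,[ce[k]],.008))
h=np.radians(93.6); x,y=.5066-.034*np.cos(h),-.1451-.034*np.sin(h)
T=np.array([.478,.310])-.0244*np.array([np.cos(h),np.sin(h)])
plan([(x,y,.003,93.6,4),(*T,.003,93.6,24)],.024)"
```

```text
[    0     0   127   260 17471] [ 35.39854616 144.7915975 ] [[ 0.34136778 -0.13727079  0.008     ]]
[ 263  152   53   53 2246] [288.95325022 178.40650045] [[ 0.51006833 -0.14896953  0.008     ]]
xyz [[-0.0, 0.001, 0.015], [-0.0, 0.0, 0.016], [-0.0, 0.001, 0.015], [-0.0, 0.0, 0.016], [0.019, 0.0, -0.0], [0.02, 0.0, -0.0], [0.019, 0.0, -0.0], [0.02, 0.0, -0.0], [0.019, 0.0, -0.0], [0.019, 0.001, -0.0]]
roll [np.float64(0.0), np.float64(0.0), np.float64(0.0), np.float64(0.0), np.float64(0.0), np.float64(0.0), np.float64(0.0), np.float64(0.0), np.float64(0.0), np.float64(0.0)] jaw [0.024, 0.024, 0.024, 0.024, 0.024, 0.024, 0.024, 0.024, 0.024, 0.024]
xyz [[0.02, -0.0, -0.0], [0.019, -0.0, -0.0], [0.019, -0.0, -0.0], [0.02, -0.0, -0.0], [0.019, 0.0, -0.0], [0.02, 0.0, -0.0], [0.019, 0.0, -0.0], [0.019, 0.0, -0.0], [0.02, 0.0, -0.0], [0.019, 0.001, -0.0]]
roll [np.float64(0.0), np.float64(0.0), np.float64(0.0), np.float64(0.0), np.float64(0.0), np.float64(0.0), np.float64(0.0), np.float64(0.0), np.float64(0.0), np.float64(0.0)] jaw [0.024, 0.024, 0.024, 0.024, 0.024, 0.024, 0.024, 0.024, 0.024, 0.024]
xyz [[0.02, -0.0, -0.0], [0.019, -0.0, -0.0], [0.019, -0.0, -0.0], [0.02, -0.0, -0.0], [0.019, 0.0, -0.0], [0.019, 0.0, -0.0], [0.02, 0.0, -0.0], [0.019, 0.0, -0.0]]
roll [np.float64(0.0), np.float64(0.0), np.float64(0.0), np.float64(0.0), np.float64(0.0), np.float64(0.0), np.float64(0.0), np.float64(0.0)] jaw [0.024, 0.024, 0.024, 0.024, 0.024, 0.024, 0.024, 0.024]
end [0.4792 0.2854 0.0028] 93.8
```

View pics/w7.png

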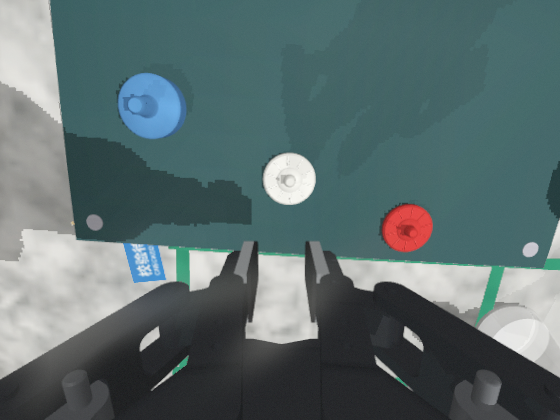

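The white disc at (289,178) lies ahead, about 4 mm right of the gap's centre. The cup (150,105) and red (407,227) are clear. I correct sideways, go down and push.

Call:
carry_out:
  xyz:
    - [-0.001,0.002,0.015]
    - [-0.001,0.002,0.016]
    - [0,0.001,0.015]
    - [0,0,0.016]
    - [0.016,0,0]
    - [0.02,0,0]
    - [0.019,0,0]
    - [0.02,0,0]
    - [0.019,0,0]
    - [0.019,0,0]
  roll: [0,0,0,0,0,0,0,0,0,0]
  jaw: [0.024,0.024,0.024,0.024,0.024,0.024,0.024,0.024,0.024,0.024]

```text
time: 16.82
tcp_pos: [0.5038, -0.0662, 0.0024]
eef_rot: [3.141, 0.0, 1.638]
ft_force: [0.1, -0.1, -0.4]
gripper_width: 0.0241
finger_force: 0.0
```

Call:
carry_out:
  xyz:
    - [0.02,0,0]
    - [0.019,0,0]
    - [0.019,0,0]
    - [0.02,0,0]
    - [0.019,0,0]
    - [0.02,0,0]
    - [0.019,0,0]
    - [0.019,0,0]
    - [0.02,0,0]
    - [0.015,0,0]
  roll: [0,0,0,0,0,0,0,0,0,0]
  jaw: [0.024,0.024,0.024,0.024,0.024,0.024,0.024,0.024,0.024,0.024]

```text
time: 18.08
tcp_pos: [0.491, 0.1231, 0.0023]
eef_rot: [3.142, 0.0, 1.638]
ft_force: [-0.4, 0.0, -0.4]
gripper_width: 0.0239
finger_force: 0.1
```

```bash
python3 -c "
from plan import *
im,d=eyes.camera('wrist'); cv2.imwrite('pics/w8.png',im[:,:,::-1]); m=eyes.camera_model('wrist')
hs=cv2.cvtColor(im,cv2.COLOR_RGB2HSV); mk=cv2.inRange(hs,(0,0,130),(179,60,255)); mk[280:]=0
n,l,st,ce=cv2.connectedComponentsWithStats(mk)
for k in range(1,n):
  if st[k,4]>800: print(st[k],ce[k],onplane(m,[ce[k]],.008))
h=np.radians(98)
T=np.array([.478,.308])-.0244*np.array([np.cos(h),np.sin(h)])
plan([(*T,.003,98,9)],.024)"
```

```text
[   0  109   30  171 2528] [  9.2721519  221.97982595] [[0.35755038 0.1350944  0.008     ]]
[ 244  180   75   72 4173] [281.23747903 215.61346753] [[0.48979216 0.14744166 0.008     ]]
xyz [[0.018, 0.0, -0.0], [0.018, 0.0, -0.0], [0.017, 0.001, -0.0], [0.018, 0.001, -0.0], [0.018, 0.0, -0.0], [0.018, 0.001, -0.0], [0.017, 0.001, -0.001], [0.018, 0.001, 0.0], [0.018, 0.002, 0.0]]
roll [np.float64(-0.01), np.float64(-0.01), np.float64(-0.0), np.float64(-0.01), np.float64(-0.01), np.float64(-0.01), np.float64(-0.01), np.float64(-0.0), np.float64(-0.01)] jaw [0.024, 0.024, 0.024, 0.024, 0.024, 0.024, 0.024, 0.024, 0.024]
end [0.4818 0.2842 0.0033] 97.9
```

The disc is cradled at (.490,.147), as expected. I push it in, back off and lift.

Call:
carry_out:
  xyz:
    - [0.018,0,0]
    - [0.018,0,0]
    - [0.017,0.001,0]
    - [0.018,0.001,0]
    - [0.018,0,0]
    - [0.018,0.001,0]
    - [0.017,0.001,0]
    - [0.018,0.001,0]
    - [0.014,0.001,0]
    - [0,0,0]
  roll: [-0.01,-0.01,0,-0.01,-0.01,-0.01,-0.01,0,-0.01,0]
  jaw: [0.024,0.024,0.024,0.024,0.024,0.024,0.024,0.024,0.024,0.024]

```text
time: 19.38
tcp_pos: [0.4818, 0.2787, 0.0023]
eef_rot: [3.141, 0.0, 1.709]
ft_force: [0.3, -0.7, -0.5]
gripper_width: 0.0239
finger_force: 0.0
```

Call:
carry_out:
  xyz:
    - [-0.016,0,0]
    - [0,0,-0.03]
    - [0,0,-0.04]
    - [0,0,-0.05]
    - [-0.04,0,-0.04]
    - [-0.06,0,0]
    - [-0.06,0,0]
    - [0,0,0]
    - [0,0,0]
  roll: [0,0,0,0,0,0,0,0,0]
  jaw: [0.024,0.024,0.024,0.024,0.024,0.024,0.024,0.024,0.024]

```text
time: 20.5
tcp_pos: [0.5056, 0.1025, 0.1621]
eef_rot: [-3.141, -0.0, 1.706]
ft_force: [0.2, -0.0, -0.5]
gripper_width: 0.024
finger_force: 0.0
```

```bash
python3 -c "
from plan import *
im,d=eyes.camera('wrist'); t,_=eyes.camera('top'); cv2.imwrite('pics/w9.png',np.vstack([im,t])[:,:,::-1][::1]); 
s=cv2.resize(np.hstack([im,t])[:,:,::-1],(800,300)); cv2.imwrite('pics/fin.png',s); m=eyes.camera_model('wrist')
hs=cv2.cvtColor(im,cv2.COLOR_RGB2HSV); mk=cv2.inRange(hs,(0,0,110),(45,100,255)); mk=cv2.morphologyEx(mk,cv2.MORPH_OPEN,np.ones((5,5)))
n,l,st,ce=cv2.connectedComponentsWithStats(mk)
e=np.array([-.255,.967]);f=np.array([-.967,-.255])
for k in range(1,n):
  p=onplane(m,[ce[k]],.008)[0]; q=p[:2]-[.478,.310]
  if st[k,4]>300 and np.linalg.norm(q)<.12: print(st[k],ce[k],p,'tray uv',q@e,q@f)
"
```

```text
(no output)
```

View pics/fin.png

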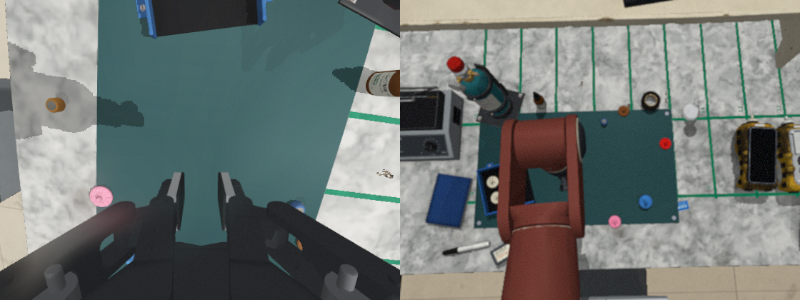

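The hand is clear, and the neighbours stand where they were. The third disc is hidden by the arm in the top view, so I move aside and check it by numbers.

Call:
carry_out:
  xyz:
    - [-0.05,0,-0.01]
    - [-0.05,0,-0.01]
    - [-0.05,0,0]
    - [-0.05,0,0]
    - [-0.05,0,0]
    - [0,0,0]
    - [0,0,0]
  roll: [0,0,0,0,0,0,0]
  jaw: [0.024,0.024,0.024,0.024,0.024,0.024,0.024]

```text
time: 21.48
tcp_pos: [0.54, -0.1429, 0.1819]
eef_rot: [-3.141, -0.001, 1.709]
ft_force: [-0.5, 1.0, -0.1]
gripper_width: 0.0241
finger_force: 0.0
```

```bash
python3 -c "
from plan import *
e=np.array([-.255,.967]);f=np.array([-.967,-.255])
o=cv2.imread('pics/top0.png')[:,:,::-1]
for c in ('top','scene'):
  im,d=eyes.camera(c); m=eyes.camera_model(c)
  hs=cv2.cvtColor(im,cv2.COLOR_RGB2HSV); mk=cv2.inRange(hs,(0,0,110),(45,110,255))
  n,l,st,ce=cv2.connectedComponentsWithStats(mk)
  for k in range(1,n):
    p=onplane(m,[ce[k]],.008)[0]; q=p[:2]-[.478,.310]
    if st[k,4]>60 and np.linalg.norm(q)<.12: print(c,st[k],ce[k].round(1),p.round(3),'tray uv',(q@e).round(3),(q@f).round(3), 'z', (m['xyz']+ray(m,[ce[k]])[1][0]*d[int(ce[k][1]),int(ce[k][0])]).round(3))
  if c=='top':
    for nm,u,v in [('red',372,200),('brown',313,156),('cup',344,283),('pink',300,310),('sensor',286,171),('tape',351,141),('flask',407,157),('bottle',194,137)]:
      print(nm,np.abs(im[v-14:v+14,u-14:u+14].astype(int)-o[v-14:v+14,u-14:u+14]).mean().round(1))
"
```

```text
top [121 246  17  17 232] [129.2 254.2] [0.49  0.355 0.008] tray uv 0.04 -0.023 z [0.489 0.352 0.014]
top [144 251  18  18 235] [152.2 259.5] [0.477 0.304 0.008] tray uv -0.005 0.002 z [0.477 0.303 0.013]
top [127 268  17  17 237] [134.9 276.2] [0.443 0.34  0.008] tray uv 0.038 0.026 z [0.442 0.337 0.016]
red 43.6
brown 17.6
cup 46.1
pink 19.8
sensor 10.6
tape 20.0
flask 83.6
bottle 18.6
scene [171 158  14   8  90] [177.5 161.4] [0.49  0.351 0.008] tray uv 0.037 -0.022 z [0.49  0.35  0.008]
scene [158 166  13   9  92] [163.9 170.2] [0.442 0.337 0.008] tray uv 0.035 0.028 z [0.442 0.336 0.009]
scene [176 168  14   9  99] [182.6 171.8] [0.477 0.301 0.008] tray uv -0.009 0.003 z [0.477 0.301 0.007]
```

```bash
python3 -c "
from h import *
print(workorder.close_job())"
```

```text
the job is handed in; nothing more can be done
None
```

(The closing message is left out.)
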